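# Shut and bolt the sample drawer at the bottle packing bench

## Robot

A 6-joint arm with a two-finger parallel gripper is mounted at the origin on the work surface. World frame = base frame: x ahead of the robot, y to its left, z up, the work surface at z = 0. Lengths are in m, angles in rad, forces in N, time in s.
With the tool pointing down it reaches from about 0.375 to 0.9 m from the base axis. Payload 3.1 kg.
Tool frame: the origin (TCP) lies midway between the tips of the shut fingers; the grasp point (between the pads) lies robot.grip_point_offset behind it (robot.grip_point_offset is the distance from the TCP to the grasp point, in m); z points along the fingers, y is the direction in which the jaws open and shut (so a half turn about z gives the same grasp; the last joint's range is limited). The gripper opens to 87 mm and grips with 3 to 60 N. Pads are 19 mm wide; open, the fingers measure 117 mm over their backs; the gripper's body (75 mm by 190 mm) begins 51 mm behind the grasp point.
Start: joints at [0.994, 0.527, 1.433, -0, 1.181, -0.178], TCP at [0.243, 0.576, 0.223] pointing down, gripper open.
Joint ranges: [-3.08, 3.08], [-0.75, 2.2], [0.22, 2.44], [-1.43, 4.57], [0, 2.65], [-2.85, 2.85]. Speed limits (rad/s): [2.79, 2.79, 3.14, 3.14, 3.14, 3.14].

## Interface

Orientations are given as a unit quaternion [x, y, z, w].
In Python, from rig import robot, cams, hand_in gives the robot as it stands. The module is installed in compiled form; this text tells all that it offers.
- The arm moves only by the tool send_rows, never from a script. Its argument "steps" is one flat list of numbers, 5 for each row, row after row: the finger opening in m, from 0 to 0.087, then the shift along the tool's x, y, z in m, then the turn about the tool's z in rad. A call has 1 to 8 rows; each row is the pose to reach, as a shift and turn from the pose measured when the call began, along the tool's axes at that moment; what a row does not reach only later rows make up. A row lasts 1/8 s, in which the tool goes at most 62.5 mm and 10.7 degrees, less where a joint would pass 70% of its speed; a pose out of reach is approached as far as the arm can. A call with a gripper value outside its range is refused whole. The fingers move at their own pace and stop on an object; "force" is the grip in N (left out, the last holds). Time passes only in rows, so rows that repeat a pose let the fingers close. It gives the time, the measured TCP pose, the force and the opening at its end, in the units of the state.
- robot.get_obs(): the state, without advancing time (a new reading comes with each control period).
- cams.camera(name): name is "side" or "top" or "wrist"; returns a dict with "color" (480x640x3 uint8, red, green, blue), "range_z" (480x640 float32, m along the optical axis (not along the pixel's ray), 0 where there is no reading), "intrinsics" (3x3 intrinsics, pixels), "extrinsics" (4x4, takes a point from camera to world coordinates). Camera axes: x right, y down, z forward; pixel columns grow to the right and rows downward; lengths in m; the calibration is good to about 2 mm. A picture is of the moment at which its call begins.
- hand_in(): hands the job in, once; it reports no verdict.
The state is a dict: "time": time; "q": joint angles; "joint_velocities": joint speeds; "joint_torque": joint torques, N m; "position": TCP position; "tool_rot": TCP orientation; "ft_force": force on the tool from outside, world axes, zero at the start; "moment": the same for the moment, N m; "grip_width": finger opening in m.
Only numpy, scipy, OpenCV 4.12 (cv2) and the standard library are available. Lean on these libraries where they do the work, as an engineer would, in place of code of your own. Each camera call takes 0.05 s, during which the arm holds its last target.

## Task

Put the retained samples away: with the fingertips, push the open drawer that has the bottles standing in it gently shut until it is fully home, then push the bolt on the front of that same case all the way across the drawer. The bottles must ride in upright, never lifted or tipped over. Leave the other case, its drawer full of leaflets still open, and everything else on the bench as it is.

Things in the scene. Friction and masses are not known exactly. Their poses are not given: they have to be found in the camera images.
- bottle_unit: The sample case: fixed grey steel case, 200 deep (x) x 240 wide (y) x 110 high, mm. Origin: centre of its underside; its front faces its own -x, at x = -100. Front: left (y -29 to 105, z 11 to 99) a white inset drawer, right a fixed panel with a sliding steel bolt. Turned up to 0.2 rad; left or right on the table. Bottles stand in its drawer.
- bottle_drawer (a joint): slide of the sample case's drawer, m: 0 = fully in (drawer front flush with the case front, against its stop), grows as the drawer is pulled out towards the robot (the case's -x), 0.12 = fully out. Rubs with about 1.5 N, stays where left; no spring, no latch
- bottle_drawer_front (a point): Sample case: centre of the outer face of the drawer's front panel (mm: 134 wide, 88 high, plain, no handle), 55 above the table; axes as the case, the face looks along -x; it moves with the drawer
- bottle_bolt (a joint): slide of the bolt of the sample case, m: 0 = drawn back (to the case's -y), 0.05 = fully across (moved to the case's +y, against its stop) where the bar overlaps the front of the drawer by 32 mm. Rubs with about 1.5 N, stays where left
- bottle_bolt_tab (a point): Sample case: centre of the bolt's upright push tab: steel plate, mm: 10 thick (y), stands out 8 to 53 before the case front (x), z 61 to 111. Moves with the bolt, axes as the case; at bolt 0 it is at (-130.5, -90, 86) in the case's frame. The bolt's bar (6 thick, z 73 to 91, right before the case front) reaches 43 beyond it to +y
- leaflet_unit: The leaflet case, the same make: fixed grey steel case, 200 deep (x) x 240 wide (y) x 110 high, mm. Origin: centre of its underside; its front faces its own -x, at x = -100. Front: left (y -29 to 105, z 11 to 99) a white inset drawer, right a fixed panel with a sliding steel bolt. Turned up to 0.2 rad; left or right on the table. A block of leaflets lies in its drawer.
- leaflet_drawer (a joint): slide of the leaflet case's drawer, m: 0 = fully in (drawer front flush with the case front, against its stop), grows as the drawer is pulled out towards the robot (the case's -x), 0.12 = fully out. Rubs with about 1.5 N, stays where left; no spring, no latch
- leaflet_drawer_front (a point): Leaflet case: centre of the outer face of the drawer's front panel (mm: 134 wide, 88 high, plain, no handle), 55 above the table; axes as the case, the face looks along -x; it moves with the drawer
- leaflet_bolt (a joint): slide of the bolt of the leaflet case, m: 0 = drawn back (to the case's -y), 0.05 = fully across (moved to the case's +y, against its stop) where the bar overlaps the front of the drawer by 32 mm. Rubs with about 1.5 N, stays where left
- leaflet_bolt_tab (a point): Leaflet case: centre of the bolt's upright push tab: steel plate, mm: 10 thick (y), stands out 8 to 53 before the case front (x), z 61 to 111. Moves with the bolt, axes as the case; at bolt 0 it is at (-130.5, -90, 86) in the case's frame. The bolt's bar (6 thick, z 73 to 91, right before the case front) reaches 43 beyond it to +y
- sample1: Sample: white bottle with a cap and a green label band, mm: 38 diameter, 70 high, 28 to 56 g. Origin: centre of its underside; own z is up. Stands loose on the floor (14 above the table) of the sample case's open drawer.
- sample2: Sample: white bottle with a cap and a green label band, mm: 38 diameter, 70 high, 28 to 56 g. Origin: centre of its underside; own z is up. Stands loose on the floor (14 above the table) of the sample case's open drawer.
- sample3: Sample: white bottle with a cap and a green label band, mm: 38 diameter, 70 high, 28 to 56 g. Origin: centre of its underside; own z is up. Stands loose on the floor (14 above the table) of the sample case's open drawer.
- stray_bottle: Bystander: white bottle with a cap and a green label band, mm: 38 diameter, 70 high, 28 to 56 g. Origin: centre of its underside; own z is up. Stands on the table between and in front of the two cases.
- side_bottle: Bystander: white bottle with a cap and a green label band, mm: 38 diameter, 70 high, 28 to 56 g. Origin: centre of its underside; own z is up. Stands on the table, to the right.
- carton: Bystander: small carton, mm: 50 x 50, 90 high, upright on the table at the left. Origin: centre of its underside.
- leaflet_stack: Bystander: stack of paper leaflets, mm: 100 x 75, 60 high, on the table at the right. Origin: centre of its underside.
- envelope_stack: Bystander: stack of brown envelopes, mm: 120 x 180, 30 high, on the table far right. Origin: centre of its underside.
- tape_roll: Bystander: empty roll core lying flat, mm: 90 outer diameter, 24 high, on the table at the left. Origin: centre of its underside.
Not all that is in view belongs to the job. Leave any blue or purple look-alike of the sample2 alone.

How it is judged:
On the way, in this order (a step that is already met when the one before it is completed fails the run):
1. the sample drawer is pushed fully home (value of joint bottle_drawer below 0.004 m), for 0.2 s.
2. its bolt is pushed fully across (value of joint bottle_bolt above 0.044 m), for 0.2 s.
At the end, for the whole second after the job is handed in: Sample drawer within 5 mm of fully in, its bolt within 6 mm of fully across, the three samples upright (within 0.2 rad) and at rest on the drawer floor; the leaflet case's drawer and bolt within 10 mm of where they were, every bystander within 25 mm of where it stood (value of joint bottle_drawer below 0.005 m and value of joint bottle_bolt above 0.044 m and velocity of joint bottle_bolt below 0.01 m/s and angle between each of sample1, sample2, sample3's own z axis and vertical below 0.2 rad and linear speed of each of sample1, sample2, sample3 below 0.02 m/s and z of each of sample1, sample2, sample3 in the frame of bottle_unit below 0.022 m and distance of each of leaflet_drawer_front, leaflet_bolt_tab from where it was at the start of the episode below 0.01 m and distance of each of stray_bottle, side_bottle, carton, leaflet_stack, envelope_stack, tape_roll from where it was at the start of the episode below 0.025 m); the robot touches nothing.
It fails at once if a sample bottle is tipped over (beyond 0.5 rad) (angle between any of sample1, sample2, sample3's own z axis and vertical above 0.5 rad).
It fails at once if a sample bottle is lifted (15 mm or more) off the drawer floor (z of any of sample1, sample2, sample3 in the frame of bottle_unit above 0.029 m).
It fails at once if the bolt is pushed across (over 25 mm) while the sample drawer is still out by more than 10 mm (value of joint bottle_bolt above 0.025 m and value of joint bottle_drawer above 0.01 m).
It fails at once if the leaflet case's drawer or bolt is moved (over 10 mm) (distance of any of leaflet_drawer_front, leaflet_bolt_tab from where it was at the start of the episode above 0.01 m).
It fails at once if a bystander is moved or lifted (over 25 mm) (distance of any of stray_bottle, side_bottle, carton, leaflet_stack, envelope_stack, tape_roll from where it was at the start of the episode above 0.025 m).
It also fails if it takes over 48 s, if anything falls off the work surface, if the arm or the gripper's body presses on something with over 40 N, if the wrist force passes 120 N, or if a joint passes its speed limit or range.

## Working session

There is one attempt and no reset: what is moved stays moved. The work goes in short steps, Python scripts to look and compute and a tool call to move; the robot and the scene stay as the last step left them, time stands still between calls to the robot, and variables do not carry over. Pictures are saved under pics/ and viewed, and the job is handed in when it is done.

Besides the shell and the picture viewer there is one more tool, called as name(argument=value, ...) on one line, values as JSON. send_rows: Moves the arm, as the interface text tells. Its arguments: {"type":"object","properties":{"steps":{"type":"array","items":{"type":"number"}},"force":{"type":"number"}},"required":["steps"]}

```bash
mkdir -p pics; python3 - <<'E'
from rig import robot,cams
import cv2,numpy as np
for n in ["side","top"]:
    d=cams.camera(n); cv2.imwrite(f"pics/{n}0.png",d["color"][:,:,::-1]); np.savez(f"{n}0.npz",**d)
    print(n,d["intrinsics"].tolist(),np.round(d["extrinsics"],3).tolist())
o=robot.get_obs(); print(o["time"],o["position"],o["tool_rot"],o["grip_width"],robot.grip_point_offset)
E
```

```text
side [[509.82092823835205, 0.0, 320.04967433964845], [0.0, 509.82092823835205, 230.2665660621118], [0.0, 0.0, 1.0]] [[0.749, -0.53, 0.397, -0.014], [-0.662, -0.593, 0.457, -0.663], [-0.007, -0.606, -0.796, 1.054], [0.0, 0.0, 0.0, 1.0]]
top [[434.9669095354934, 0.0, 319.06628012371135], [0.0, 434.9669095354934, 232.78266117002818], [0.0, 0.0, 1.0]] [[-0.003, -0.993, 0.119, 0.331], [-1.0, 0.005, 0.021, -0.088], [-0.021, -0.119, -0.993, 1.279], [0.0, 0.0, 0.0, 1.0]]
0.1 [0.24230382 0.57540173 0.22166932] [ 1.98065814e-01  9.80188232e-01 -9.17015178e-04 -3.49009080e-04] 0.08730424001229678 0.0187
```

View pics/side0.png

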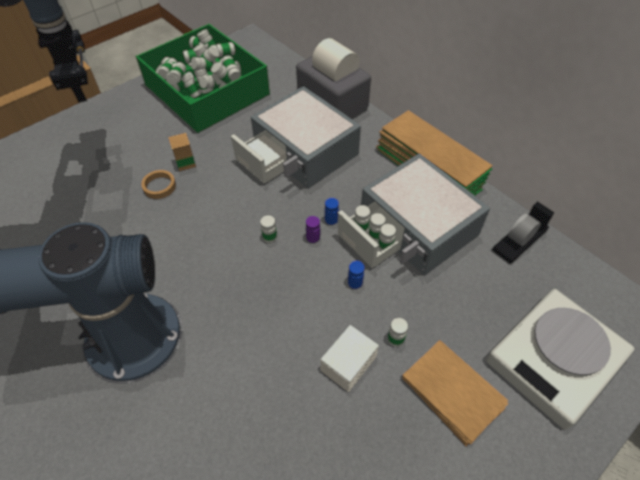

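View pics/top0.png

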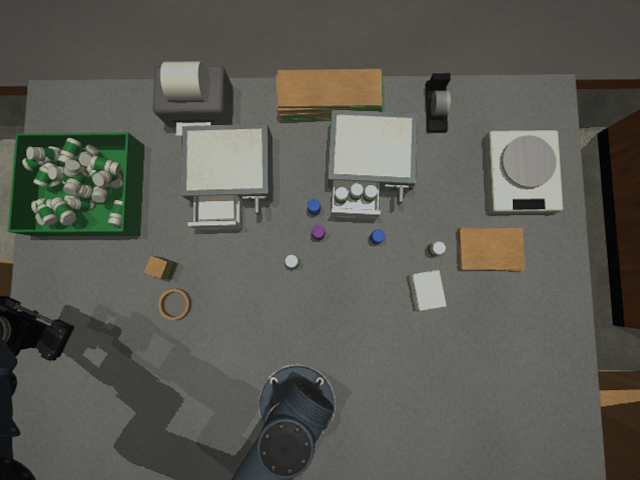

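The sample case is on the right: its top is at about (373,150) in the top view, its drawer front at about (355,215) and its bolt tab at about (402,193). Blue and purple decoys stand close to it. Next I'll measure its pose.

```bash
cat > h.py <<'E'
import numpy as np,cv2
def cloud(d):
    K=d["intrinsics"];z=d["range_z"];v,u=np.mgrid[0:480,0:640]
    P=np.stack([(u-K[0,2])/K[0,0]*z,(v-K[1,2])/K[1,1]*z,z],-1)
    E=d["extrinsics"];W=P@E[:3,:3].T+E[:3,3];W[z==0]=np.nan;return W
E
python3 - <<'E'
from h import *
d=np.load("top0.npz");W=cloud(d)
img=d["color"][:,:,::-1]
cv2.imwrite("pics/crop_t.png",cv2.resize(img[100:260,280:460],None,fx=4,fy=3.75,interpolation=cv2.INTER_CUBIC)[:600])
d2=np.load("side0.npz");W2=cloud(d2)
cv2.imwrite("pics/crop_s.png",cv2.resize(d2["color"][150:300,300:500,::-1],None,fx=4,fy=4,interpolation=cv2.INTER_CUBIC))
m=(abs(W[...,2]-.11)<.008);m[:, :325]=0;m[:,425:]=0;m[:105]=0;m[192:]=0
n,l,s,c=cv2.connectedComponentsWithStats(m.astype(np.uint8),connectivity=4)
i=1+s[1:,4].argmax();p=W[l==i]
print(s[i],np.median(p[:,2]))
r=cv2.minAreaRect((p[:,:2]*1000).astype(np.float32));print(r)
for nm,(u,v) in dict(df_l=(333,214),tab=(402,193),blue=(377,237),purple=(318,232),blue2=(314,207),stray=(291,261),side=(438,248)).items():
    print(nm,W[v-2:v+3,u-2:u+3].reshape(-1,3)[W[v-2:v+3,u-2:u+3,2].argmax()].round(3))
E
```

```text
[ 328  109   90   75 6074] 0.11098487005469726
((714.5211791992188, -214.0296630859375), (239.9296417236328, 202.50823974609375), 86.61578369140625)
df_l [ 0.531 -0.102  0.093]
tab [ 0.578 -0.287  0.116]
blue [ 0.46  -0.218  0.076]
purple [ 0.475 -0.066  0.073]
blue2 [ 0.554 -0.055  0.074]
stray [0.397 0.012 0.076]
side [ 0.429 -0.389  0.075]
```

View pics/crop_t.png

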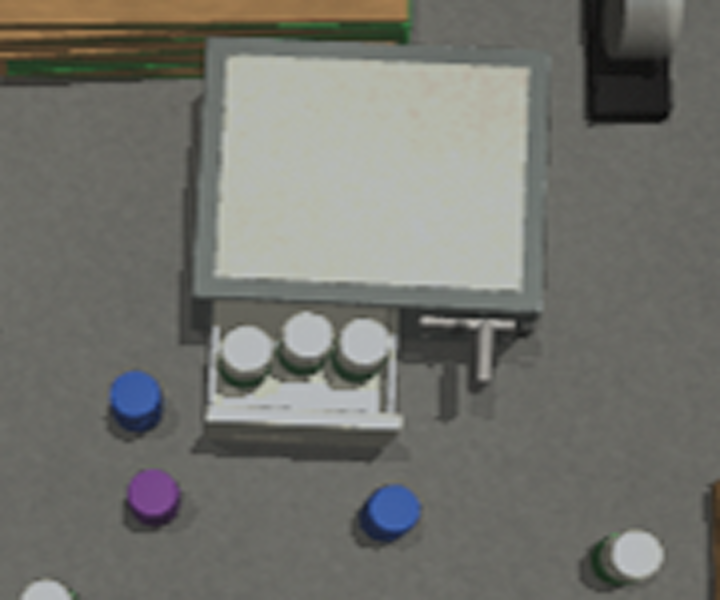

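View pics/crop_s.png

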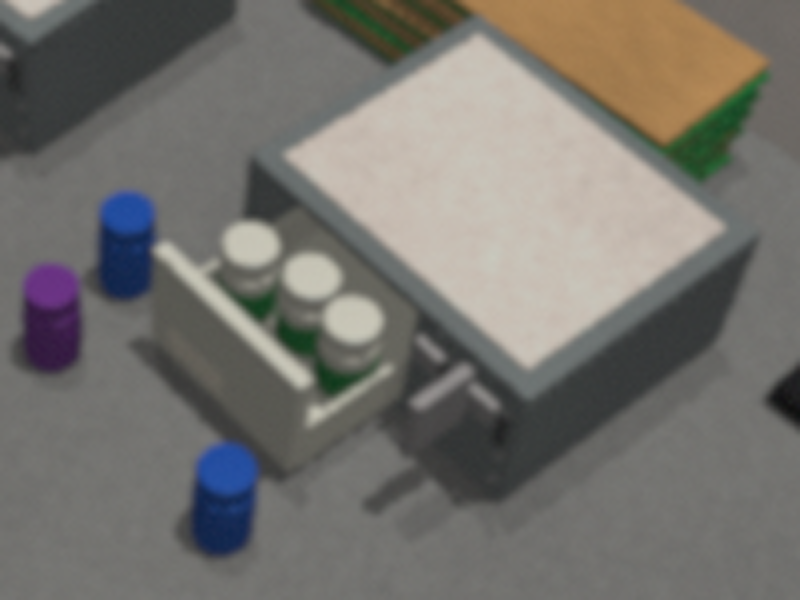

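```bash
python3 - <<'E'
from h import *
a=np.radians(86.616-90)
R=np.array([[np.cos(a),-np.sin(a)],[np.sin(a),np.cos(a)]])
for n in("top","side"):
    W=cloud(np.load(n+"0.npz")); L=(W[...,:2]-[.7145,-.214])@R
    x,y,z=L[...,0],L[...,1],W[...,2]
    m=(x<-.13)&(x>-.24)&(y>-.02)&(y<.095)&(z>.092)&(z<.105)
    print(n,m.sum(),np.percentile(x[m],[2,20,50,80,98]).round(4))
    if n=="side":
        m=(x<-.15)&(x>-.24)&(y>-.02)&(y<.095)&(z>.03)&(z<.085);print(m.sum(),np.percentile(x[m],[2,10,30,50]).round(4))
    m=(x<-.11)&(x>-.17)&(y>-.14)&(y<-.06)&(z>.1)&(z<.12);print("tab",m.sum(),x[m].min(),x[m].max(),np.percentile(y[m],[5,50,95]))
E
```

```text
top 197 [-0.1903 -0.1885 -0.1848 -0.1805 -0.1782]
tab 69 -0.15358541595322192 -0.11052878014322194 [-0.08694549 -0.08169083 -0.07727396]
side 231 [-0.189  -0.1874 -0.1839 -0.1795 -0.1765]
445 [-0.1903 -0.1892 -0.1884 -0.1879]
tab 92 -0.15234164313583234 -0.11014239661501846 [-0.09107977 -0.08778056 -0.08208648]
```

send_rows(steps=[0.0, -0.037, -0.042, 0, -0.085, 0.0, -0.074, -0.084, 0, -0.17, 0.0, -0.111, -0.126, 0, -0.255, 0.0, -0.148, -0.168, 0, -0.34, 0.0, -0.185, -0.21, 0, -0.34, 0.0, -0.222, -0.252, 0, -0.34, 0.0, -0.259, -0.294, 0, -0.34, 0.0, -0.296, -0.336, 0, -0.34], force=20)

```text
time: 1.1
position: [0.3849, 0.1492, 0.2222]
tool_rot: [0.029, 1.0, -0.001, -0.0]
ft_force: [1.4, 0.7, -0.5]
grip_width: 0.0153
```

send_rows(steps=[0.0, -0.021, -0.051, 0, 0, 0.0, -0.042, -0.102, 0, 0, 0.0, -0.063, -0.153, 0, 0, 0.0, -0.084, -0.204, 0, 0, 0.0, -0.105, -0.255, 0, 0, 0.0, -0.125, -0.305, 0.01, 0, 0.0, -0.125, -0.305, 0.06, 0, 0.0, -0.125, -0.305, 0.1, 0])

```text
time: 2.1
position: [0.4914, -0.1636, 0.121]
tool_rot: [0.03, 1.0, -0.001, -0.001]
ft_force: [0.7, 2.1, -0.5]
grip_width: 0.0002
```

```bash
python3 - <<'E'
from rig import robot,cams
import cv2,numpy as np
d=cams.camera("side"); cv2.imwrite("pics/s1.png",cv2.resize(d["color"][120:320,280:520,::-1],None,fx=3,fy=3))
o=robot.get_obs(); print(o["time"],o["position"],o["tool_rot"],o["grip_width"],o["ft_force"])
R=np.array([.998259,-.058981]);v=o["position"][:2]-[.7145,-.214]
print(v@R, v@[.058981,.998259])
E
```

```text
2.15 [ 0.48812655 -0.16151493  0.1165071 ] [ 0.03005855  0.99953395  0.00179212 -0.00501467] 0.00036808529704296703 [-0.96488709 -0.11069409 -2.78102207]
-0.22907495494293928 0.039041963053912866
```

View pics/s1.png

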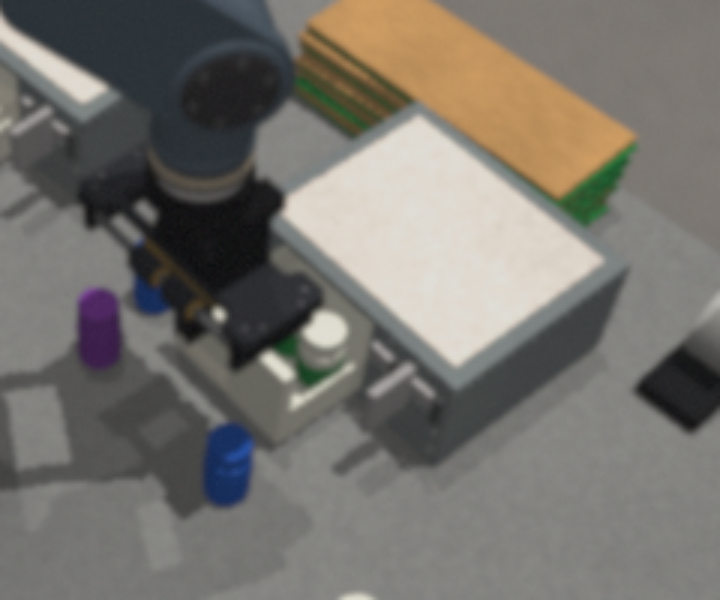

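The shut fingers are about 40 mm in front of the drawer panel, over its middle and clear of the decoys. Now I'll lower them.

send_rows(steps=[0.0, 0, 0, 0.03, 0, 0.0, 0, 0, 0.05, 0, 0.0, 0, 0, 0.056, 0, 0.0, 0, 0, 0.056, 0])

```text
time: 2.65
position: [0.4879, -0.1614, 0.0609]
tool_rot: [0.03, 1.0, 0.002, -0.005]
ft_force: [-0.2, 0.3, 1.1]
grip_width: 0.0001
```

send_rows(steps=[0.0, -0.008, 0, 0, 0, 0.0, -0.016, 0, 0, 0, 0.0, -0.022, 0, 0, 0, 0.0, -0.026, 0, 0, 0, 0.0, -0.03, 0, 0, 0, 0.0, -0.034, 0, 0, 0, 0.0, -0.039, 0, 0, 0, 0.0, -0.044, 0, 0, 0])

```text
time: 3.65
position: [0.5317, -0.1638, 0.0604]
tool_rot: [0.03, 1.0, 0.002, -0.005]
ft_force: [-0.9, 1.3, 1.0]
grip_width: 0.0002
```

send_rows(steps=[0.0, -0.004, 0, 0, 0, 0.0, -0.009, 0, 0, 0, 0.0, -0.014, 0, 0, 0, 0.0, -0.019, 0, 0, 0, 0.0, -0.024, 0, 0, 0, 0.0, -0.029, 0, 0, 0, 0.0, -0.034, 0, 0, 0, 0.0, -0.038, 0, 0, 0])

```text
time: 4.65
position: [0.57, -0.166, 0.06]
tool_rot: [0.03, 1.0, 0.002, -0.005]
ft_force: [-1.7, 0.4, 0.4]
grip_width: 0.0002
```

```bash
python3 - <<'E'
from rig import robot,cams
import cv2,numpy as np
d=cams.camera("side"); cv2.imwrite("pics/s2.png",cv2.resize(d["color"][120:320,280:520,::-1],None,fx=3,fy=3))
o=robot.get_obs(); print(o["time"],o["position"],o["ft_force"])
R=np.array([.998259,-.058981]);v=o["position"][:2]-[.7145,-.214]
print(v@R, v@[.058981,.998259])
E
```

```text
4.7 [ 0.57074947 -0.16621645  0.06000069] [ 0.06893601 -0.05247399 -0.05768026]
-0.14631857743112536 0.039221808531231625
```

View pics/s2.png

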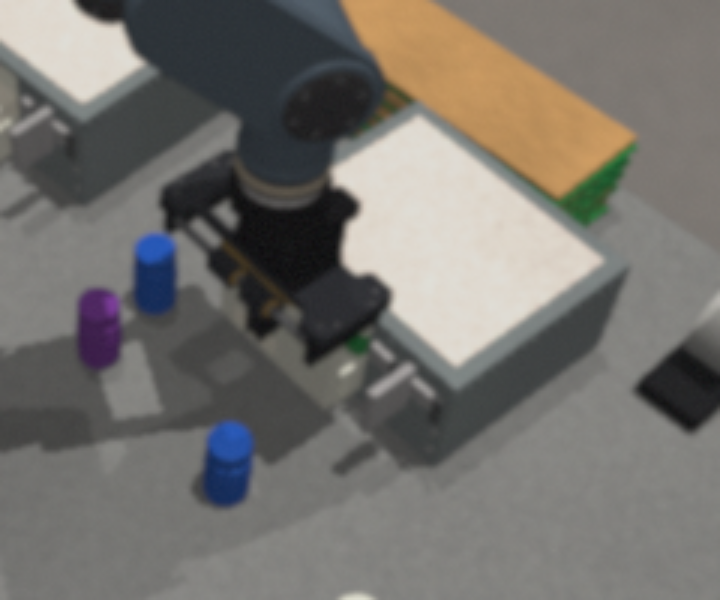

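The drawer is about two-thirds in, and it moves smoothly under a small force.

send_rows(steps=[0.0, -0.004, 0, 0, 0, 0.0, -0.009, 0, 0, 0, 0.0, -0.014, 0, 0, 0, 0.0, -0.019, 0, 0, 0, 0.0, -0.023, 0, 0, 0, 0.0, -0.026, 0, 0, 0, 0.0, -0.029, 0, 0, 0, 0.0, -0.031, 0, 0, 0])

```text
time: 5.7
position: [0.6018, -0.1681, 0.0597]
tool_rot: [0.03, 1.0, 0.002, -0.005]
ft_force: [-2.4, 0.3, 0.3]
grip_width: 0.0002
```

send_rows(steps=[0.0, -0.001, 0, 0, 0, 0.0, -0.0025, 0, 0, 0, 0.0, -0.004, 0, 0, 0, 0.0, -0.005, 0, 0, 0])

```text
time: 6.2
position: [0.606, -0.1683, 0.0596]
tool_rot: [0.03, 1.0, 0.002, -0.006]
ft_force: [-5.5, 0.9, 4.3]
grip_width: 0.0002
```

send_rows(steps=[0.0, -0.002, 0, 0, 0, 0.0, -0.003, 0, 0, 0, 0.0, -0.004, 0, 0, 0, 0.0, -0.004, 0, 0, 0])

```text
time: 6.7
position: [0.6057, -0.1682, 0.0597]
tool_rot: [0.029, 1.0, 0.003, -0.01]
ft_force: [-11.2, -0.6, 8.2]
grip_width: 0.0006
```

send_rows(steps=[0.0, 0.01, 0, 0, 0, 0.0, 0.03, 0, 0, 0, 0.0, 0.05, 0, -0.02, 0, 0.0, 0.06, 0, -0.06, 0, 0.0, 0.06, 0, -0.1, 0, 0.0, 0.06, 0, -0.1, 0])

```text
time: 7.45
position: [0.5509, -0.1668, 0.1645]
tool_rot: [0.03, 1.0, 0.0, -0.006]
ft_force: [0.3, 0.1, -0.7]
grip_width: 0.0005
```

```bash
python3 - <<'E'
from rig import robot,cams
from h import *
a=np.radians(86.616-90)
R=np.array([[np.cos(a),-np.sin(a)],[np.sin(a),np.cos(a)]])
for n in("top","side"):
    d=cams.camera(n);W=cloud(d); L=(W[...,:2]-[.7145,-.214])@R
    x,y,z=L[...,0],L[...,1],W[...,2]
    cv2.imwrite(f"pics/{n}3.png",cv2.resize(d["color"][120:320,280:520,::-1] if n=="side" else d["color"][100:260,300:460,::-1],None,fx=3,fy=3))
    m=(x<-.085)&(x>-.125)&(y>-.02)&(y<.095)&(z>.03)&(z<.09);print(n,m.sum(),np.percentile(x[m],[2,10,30,50,80]).round(4) if m.any() else 0)
    m=(x<-.085)&(x>-.125)&(y>-.11)&(y<-.04)&(z>.02)&(z<.055);print(" panel",m.sum(),np.percentile(x[m],[2,10,30,50,80]).round(4) if m.any() else 0)
    m=(x<-.112)&(x>-.17)&(y>-.14)&(y<-.04)&(z>.095)&(z<.12);print(" tab",m.sum(),np.percentile(y[m],[5,50,95]) if m.any() else 0)
o=robot.get_obs(); print(o["time"],o["position"],o["ft_force"])
v=o["position"][:2]-[.7145,-.214];print(v@R)
E
```

```text
top 28 [-0.1018 -0.1015 -0.1006 -0.1003 -0.0996]
 panel 4 [-0.102  -0.1017 -0.1009 -0.1006 -0.1001]
 tab 25 [-0.0874808  -0.08463683 -0.08350943]
side 446 [-0.1005 -0.0997 -0.0989 -0.0983 -0.0972]
 panel 116 [-0.1008 -0.0997 -0.0988 -0.0981 -0.097 ]
 tab 104 [-0.09117665 -0.08815295 -0.08141604]
7.55 [ 0.54827177 -0.16547296  0.1612222 ] [-1.04111622  0.2917171  -0.02420492]
[-0.16880282  0.03863037]
```

View pics/side3.png

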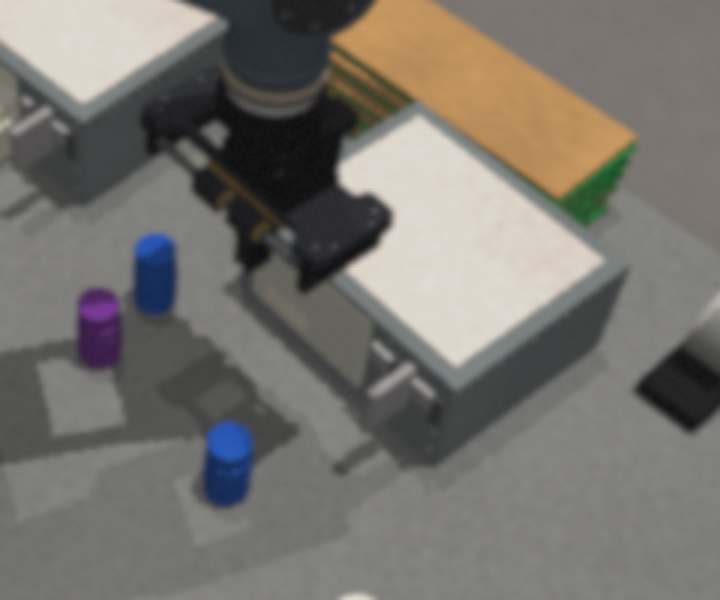

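View pics/top3.png

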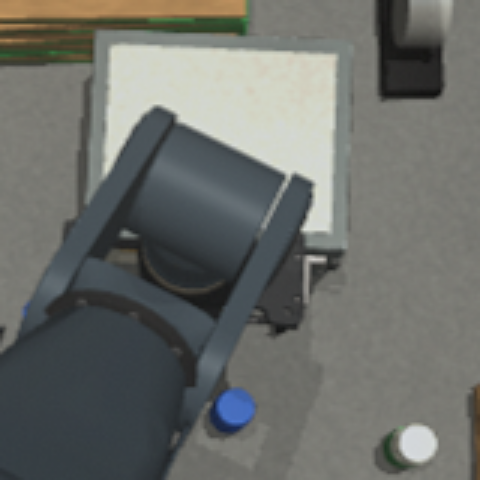

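The drawer face is now level with the fixed panel: both read about −98 mm in the case frame. The tab is still drawn back, at y of about −87 mm. I'll move to its −y side.

send_rows(steps=[0.0, -0.007, -0.035, 0, 0, 0.0, -0.014, -0.07, 0, 0, 0.0, -0.021, -0.105, 0, 0, 0.0, -0.028, -0.14, 0, 0, 0.0, -0.035, -0.17, 0, 0, 0.0, -0.035, -0.17, 0.03, 0, 0.0, -0.035, -0.17, 0.05, 0, 0.0, -0.035, -0.17, 0.05, 0])

```text
time: 8.55
position: [0.5702, -0.3355, 0.1061]
tool_rot: [0.03, 0.999, 0.005, -0.012]
ft_force: [-0.3, 0.6, -0.3]
grip_width: 0.0005
```

```bash
python3 - <<'E'
from rig import robot,cams
from h import *
a=np.radians(86.616-90)
R=np.array([[np.cos(a),-np.sin(a)],[np.sin(a),np.cos(a)]])
d=cams.camera("side")
cv2.imwrite("pics/s4.png",cv2.resize(d["color"][120:320,280:520,::-1],None,fx=3,fy=3))
o=robot.get_obs(); print(o["time"],o["position"],o["tool_rot"],o["ft_force"])
v=o["position"][:2]-[.7145,-.214];print(v@R)
E
```

```text
8.6 [ 0.57131357 -0.33619269  0.1077334 ] [ 0.02951419  0.99949932  0.00344482 -0.01086951] [ 0.30556166 -1.01632526  0.50701533]
[-0.13572402 -0.13043158]
```

View pics/s4.png

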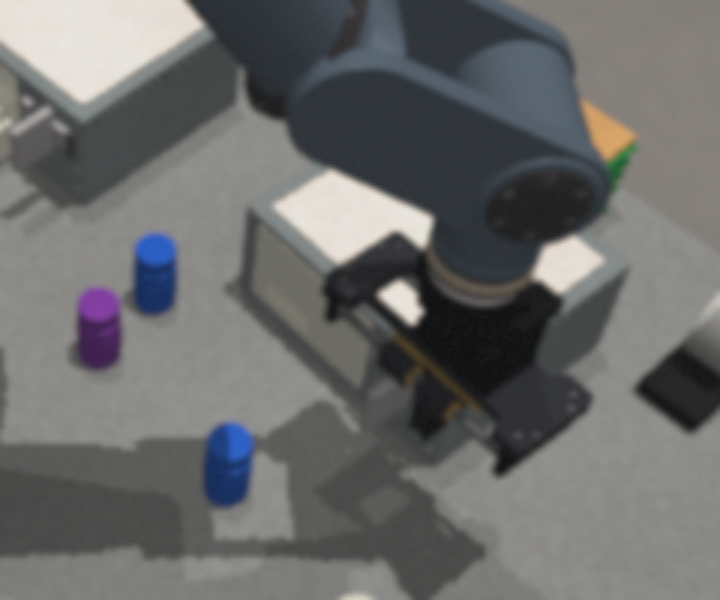

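send_rows(steps=[0.0, 0, 0, 0.015, 0, 0.0, 0, 0, 0.033, 0, 0.0, 0, 0.003, 0.033, 0, 0.0, 0, 0.008, 0.033, 0, 0.0, 0, 0.013, 0.033, 0, 0.0, 0, 0.018, 0.033, 0, 0.0, 0, 0.023, 0.033, 0, 0.0, 0, 0.028, 0.033, 0])

```text
time: 9.6
position: [0.5723, -0.3076, 0.0752]
tool_rot: [0.029, 1.0, 0.003, -0.011]
ft_force: [0.2, -0.1, 0.9]
grip_width: 0.0006
```

send_rows(steps=[0.0, 0, 0.004, 0, 0, 0.0, 0, 0.008, 0, 0, 0.0, 0, 0.012, 0, 0, 0.0, 0, 0.016, 0, 0, 0.0, 0, 0.02, 0, 0, 0.0, 0, 0.024, 0, 0, 0.0, 0, 0.028, 0, 0, 0.0, 0, 0.032, 0, 0])

```text
time: 10.6
position: [0.5742, -0.2754, 0.0753]
tool_rot: [0.029, 1.0, 0.003, -0.011]
ft_force: [-0.5, -1.6, -0.6]
grip_width: 0.0005
```

send_rows(steps=[0.0, 0, 0.003, 0, 0, 0.0, 0, 0.006, 0, 0, 0.0, 0, 0.008, 0, 0, 0.0, 0, 0.01, 0, 0, 0.0, 0, 0.011, 0, 0])

```text
time: 11.22
position: [0.575, -0.2645, 0.0754]
tool_rot: [0.029, 1.0, 0.003, -0.011]
ft_force: [-1.3, -3.3, -1.2]
grip_width: 0.0004
```

send_rows(steps=[0.0, 0, 0.002, 0, 0, 0.0, 0, 0.004, 0, 0, 0.0, 0, 0.005, 0, 0, 0.0, 0, 0.005, 0, 0])

```text
time: 11.72
position: [0.575, -0.2644, 0.0756]
tool_rot: [0.029, 1.0, -0.001, -0.01]
ft_force: [-3.7, -13.3, -3.9]
grip_width: 0.0003
```

The bolt has stopped at its end: 13 N with no further travel. I'll back off and check.

send_rows(steps=[0.0, 0, -0.01, 0, 0, 0.0, 0, -0.03, 0, 0, 0.0, 0, -0.03, -0.04, 0, 0.0, 0, -0.03, -0.09, 0, 0.0, 0, -0.05, -0.14, 0, 0.0, 0.04, -0.08, -0.16, 0, 0.0, 0.08, -0.12, -0.16, 0, 0.0, 0.08, -0.12, -0.16, 0])

```text
time: 12.72
position: [0.489, -0.3825, 0.2383]
tool_rot: [0.031, 0.999, -0.001, -0.01]
ft_force: [0.2, 0.4, 0.1]
grip_width: 0.0004
```

```bash
python3 - <<'E'
from rig import robot,cams
from h import *
a=np.radians(86.616-90)
R=np.array([[np.cos(a),-np.sin(a)],[np.sin(a),np.cos(a)]])
for n in("top","side"):
    d=cams.camera(n);W=cloud(d); L=(W[...,:2]-[.7145,-.214])@R
    x,y,z=L[...,0],L[...,1],W[...,2]
    cv2.imwrite(f"pics/{n}5.png",d["color"][:,:,::-1])
    m=(x<-.085)&(x>-.125)&(y>.02)&(y<.095)&(z>.03)&(z<.09);print(n,m.sum(),np.percentile(x[m],[10,50]).round(4) if m.any() else 0)
    m=(x<-.112)&(x>-.17)&(y>-.14)&(y<.02)&(z>.095)&(z<.12);print(" tab",m.sum(),np.percentile(y[m],[5,50,95]) if m.any() else 0)
o=robot.get_obs(); print(o["time"],o["position"],o["ft_force"])
E
```

```text
top 134 [-0.1009 -0.1001]
 tab 65 [-0.04373171 -0.03873351 -0.03499068]
side 307 [-0.0998 -0.0984]
 tab 96 [-0.04882418 -0.0457188  -0.03923499]
12.825 [ 0.49129765 -0.37994993  0.23749081] [ 0.67788692 -0.45769315 -1.03361732]
```

View pics/side5.png

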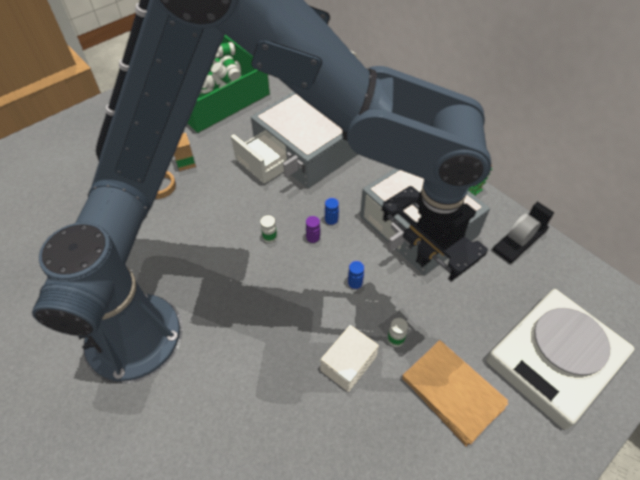

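View pics/top5.png

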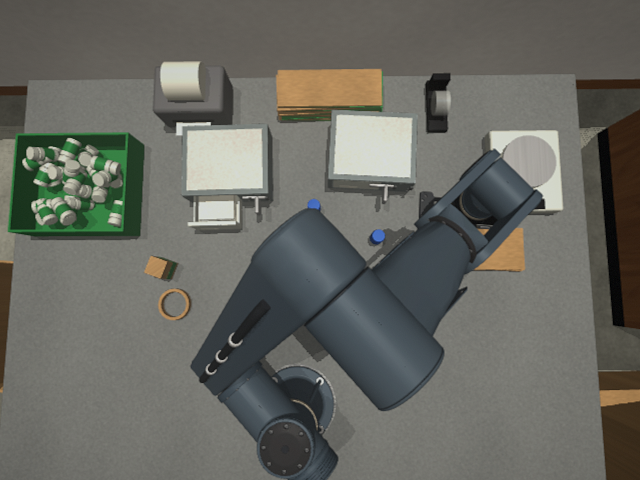

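```bash
python3 - <<'E'
from rig import robot,cams
from h import *
a=np.radians(86.616-90)
R=np.array([[np.cos(a),-np.sin(a)],[np.sin(a),np.cos(a)]])
d0=np.load("top0.npz");d=cams.camera("top")
for dd in(d0,d):
    W=cloud(dd);L=(W[...,:2]-[.7145,-.214])@R
    x,y,z=L[...,0],L[...,1],W[...,2]
    m=(x<-.122)&(x>-.148)&(y>-.12)&(y<-.02)&(z>.108)&(z<.115)
    print(m.sum(),np.sort(y[m]).round(4)[[0,m.sum()//4,m.sum()//2,3*m.sum()//4,-1]])
c=[cv2.resize(np.ascontiguousarray(q["color"][170:215,360:425,::-1]),None,fx=6,fy=6,interpolation=cv2.INTER_CUBIC) for q in(d0,d)]
cv2.imwrite("pics/cmp.png",np.hstack(c))
w=cams.camera("wrist");cv2.imwrite("pics/w.png",w["color"][:,:,::-1])
E
```

```text
33 [-0.0874 -0.0843 -0.0819 -0.0795 -0.0781]
35 [-0.0439 -0.0429 -0.0406 -0.0377 -0.0348]
```

View pics/cmp.png

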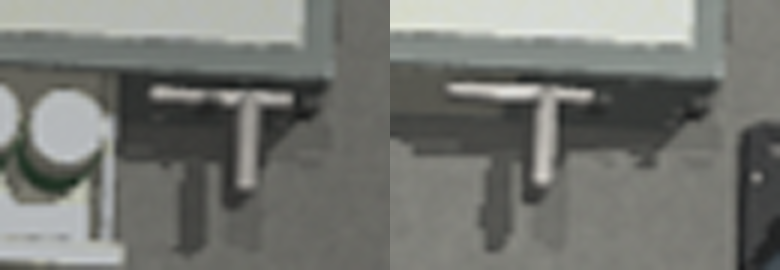

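View pics/w.png

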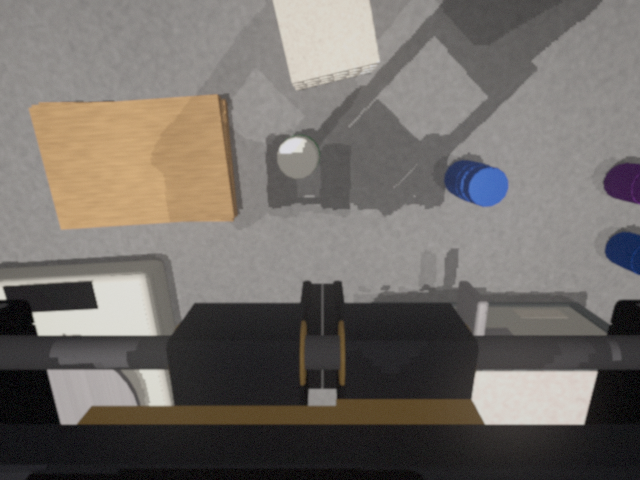

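```bash
python3 - <<'E'
from rig import hand_in
print(hand_in())
E
```

```text
the job is handed in; nothing more can be done
None
```

I pushed the sample drawer shut with closed fingertips, slowly, until it met its stop at about 11 N. I then pushed the bolt across until it met its stop at about 13 N, backed the arm clear, and handed in at about 13 s of the 48 s.

- **Drawer:** after closing, its face measured level with the fixed panel to within about 1 mm.
- **Bolt:** the tab moved about 42 mm and now sits at about y −41 mm in the case's frame, which puts the bolt at about 49 mm of 50. The two cameras differed by several mm: the side camera alone read about 44 mm, right at the limit, and the top camera about 50 mm. I relied on the hard stop and on the fingertip position there, which agrees with fully across.
- **Bottles:** they were upright in the last view I had of them before the drawer moved. I couldn't see them once it was shut, so I infer they rode in upright from the slow push and small forces (under 3 N until the stop).
- **Everything else:** the leaflet case and the blue and purple look-alikes I could see showed no movement. I compared these by eye only, and the arm hid some items in the last pictures.

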